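# Strip the burr mill: left-hand burr nut off, burr out

### The arm

A 7-joint arm with a two-finger parallel gripper is mounted at the origin on the work surface. World frame = base frame: x ahead of the robot, y to its left, z up, the work surface at z = 0. Lengths are in mm, angles in degrees, forces in N, time in s.
With the tool pointing down it reaches from about 425 to 1025 mm from the base axis. Payload 3.6 kg.
Tool frame: the origin (TCP) lies midway between the tips of the shut fingers; the grasp point (between the pads) lies 19 mm behind it; y points along the fingers, x is the direction in which the jaws open and shut, and the axes are right-handed (so a half turn about y gives the same grasp; the last joint's range is limited). The gripper opens to 85 mm and grips with 20 to 120 N. Pads are 22 mm wide; open, the fingers measure 114 mm over their backs; the gripper's body (76 mm by 85 mm) begins 54 mm behind the grasp point. The pads swing forward as they close: fully open they stand 13 mm farther back than shut.
Start: joints at [-79.441, 33.873, 2.773, 92.16, -1.908, 54.013, -1.931], TCP at [198.82, 697.209, 231.302] pointing down, gripper open.
Joint ranges: [-153.93, 153.93], [-27.13, 128.08], [-72.61, 78.16], [10.71, 143.7], [-87.88, 267.88], [4.46, 118.87], [-176.78, 176.78]. Speed limits (degrees/s): [147.25, 147.25, 180, 180, 180, 180, 180].

### API

Orientations are given as a 3x3 rotation matrix whose columns are the frame's x, y, z axes.
In Python, from plant import bot, cams, sign_off gives the robot as it stands.
- The arm moves only by the tool send_rows, never from a script. Its argument "steps" is text: rows parted by semicolons, each of 4 numbers parted by spaces: the shift along the tool's x, y, z in m, then the turn about the tool's y in degrees. In form: tx ty tz spin; .... A call has 1 to 10 rows; each row is the pose to reach, as a shift and turn from the pose measured when the call began, along the tool's axes at that moment; what a row does not reach only later rows make up. A row lasts 1/12 s, in which the tool goes at most 41.7 mm and 7.16 degrees, less where a joint would pass 70% of its speed; a pose out of reach is approached as far as the arm can. A call with a gripper value outside its range is refused whole. "gripper" is the opening, from 0 (shut) to 1 (fully open), set as the call begins (left out, the last holds). The fingers move at their own pace and stop on an object; the grip force is fixed at half the most. Time passes only in rows, so rows that repeat a pose let the fingers close. It gives the time, the measured TCP pose, the force and the opening at its end, in the units of the state.
- bot.get_state(): the state, without advancing time (a new reading comes with each control period).
- cams.snapshot(name): name is "side" or "top"; returns the picture (384x512x3 uint8, red, green, blue); there is no depth.
- cams.camera_info(name): a dict with "vfov" (degrees; the focal length in pixels is half the picture's height over the tangent of half this angle, whatever the lens; pixels are square), "cx", "cy" (the principal point, pixels), "rvec" (rotation vector, rad) and "tvec" (3), from world to camera coordinates, as OpenCV has them. Camera axes: x right, y down, z forward; pixel columns grow to the right and rows downward; lengths in mm; the calibration is good to about 2 mm. A picture is of the moment at which its call begins. camera_info takes no time and is no camera call.
- sign_off(): hands the job in, once; it reports no verdict.
The state is a dict: "time_s": time; "joint_pos": joint angles; "qd": joint speeds; "joint_torque": joint torques, N m; "position": TCP position; "tcp_rot": TCP orientation; "contact_force": force on the tool from outside, world axes, zero at the start; "ft_torque": the same for the moment, N m; "opening": finger opening in mm.
Only numpy, scipy, OpenCV 4.12 (cv2) and the standard library are available. Lean on these libraries where they do the work, as an engineer would, in place of code of your own. Each camera call takes 0.05 s, during which the arm holds its last target.

### The job

Strip the flour mill for cleaning: unscrew the blue nut that holds the grinding burr - it has a left-hand thread, so it comes undone clockwise seen from above - and set it in the cream parts tub, then lift the burr off the shaft and lay it flat, hub up, in the aluminium tray. Do not turn the nut down tighter or press on it, do not pull or lever on it while the thread still holds, put the parts down gently rather than dropping them, and leave everything else where it is.

Things in the scene. Friction and masses are not known exactly. Their poses are not given: they have to be found in the camera images.
- nut: Blue burr nut, 0.15 kg, 40 mm tall, upright on the mill's threaded shaft, sitting on the burr's hub (underside about 162 mm above the table). Grip part: round, fluted, 52 to 56 mm across, 12 to 40 mm above its underside, over a plain brass collar 39 mm across; bore right through. Origin: centre of its underside, z up.
- nut_grip (a point): Middle of the nut's grip part, on its axis, 28 mm above its underside. At the start the nut is tight: a spring under the burr pushes burr and nut up against the thread with 9 to 15 N, so the first 1 to 2 rad need 0.1 to 0.3 N m; pressing it down compresses the spring (about 1 mm per N beyond that load). After 4 to 8 mm of rise the spring is spent and the nut turns loosely.
- shaft_top (a point): Top centre of the mill's fixed upright shaft, 190 mm above the table. Its coarse 26 mm thread is left-hand: clockwise from above lifts the nut, several mm each quarter turn, with 3 to 4 mm of play up and down. Pitch and turn needed (0.4 to 0.7) must be felt: while the thread holds, a pull up stops firmly within 6 mm; once off, only the nut's weight is felt. Over 25 N on the thread harms it.
- burr: Grinding burr, 0.5 kg: toothed steel disc 100 mm across, 12 mm thick, with an aluminium hub 40 mm across rising 36 mm above it; 29 mm bore right through. Origin: centre of the disc's underside, z up. Loose (1.5 mm play) on the shaft, underside about 114 mm above the table, riding up to 120 mm on its spring as the nut comes undone. It lifts straight up, clear of the shaft at 192 mm.
- burr_hub (a point): Centre of the top of the burr's hub, 48 mm above the disc's underside; the nut rests on it at the start and the shaft sticks up through it. The hub is the place to hold the burr.
- mill: Bench flour mill with its hopper off, fixed: white housing about 300 x 200 mm, up to 146 mm tall at the motor, which lies from 80 to 216 mm behind the shaft; the round aluminium chamber rim round the burr is 150 mm across, 117 mm high. Origin on the table under the shaft axis; x points from the chute to the motor.
- tub: Cream plastic parts tub, fixed, 190 x 150 mm outside, 55 mm tall, 5 mm walls and floor. Origin at the centre of its underside, x along its long side.
- tray: Low aluminium tray, fixed, 270 x 190 mm outside, 20 mm tall, 4 mm walls and floor. Origin at the centre of its underside, x along its long side.
- upper_burr: Bystander: the mill's other grinding burr, a flat steel ring 112 mm across, 14 mm thick, already taken off; origin at the centre of its underside
- brush: Bystander: cleaning brush 190 mm long, wooden handle; origin on its underside, near its middle
- scoop: Bystander: white flour scoop with a blue handle, about 190 mm long; origin under the root of its blade
- jar: Bystander: jar of grain, 90 mm across, 130 mm tall; origin at the centre of its underside
- small_tub: Bystander: small empty cream tub 130 x 100 x 45 mm; origin at the centre of its underside

How it is judged (in metres and radians):
On the way, in this order (a step that is already met when the one before it is completed fails the run):
1. the nut is unscrewed, lifted clear of the shaft and lies in the cream tub (x of nut in the frame of tub between -0.088 and 0.088 m and y of nut in the frame of tub between -0.068 and 0.068 m and z of nut in the frame of tub below 0.05 m and linear speed of nut below 0.03 m/s), for 0.2 s.
2. the burr is lifted clear of the shaft (height (world z) of burr above 0.191 m).
At the end, for the whole second after the job is handed in: The nut lies still inside the cream tub, on its floor (any way up), and the burr lies still and flat, hub up, on the floor of the aluminium tray (its centre within 90 mm along and 50 mm across of the tray's centre, tilted less than 0.08 rad); both let go (all of step 1 and x of burr in the frame of tray between -0.09 and 0.09 m and y of burr in the frame of tray between -0.05 and 0.05 m and z of burr in the frame of tray below 0.009 m and angle between burr's own z axis and vertical below 0.08 rad and linear speed of burr below 0.03 m/s); the robot touches nothing.
It fails at once if the nut was screwed or pressed down 2 to 5 mm tighter on the burr (turned the wrong way) (horizontal distance between nut and shaft_top below 0.02 m and z of nut in the frame of mill below 0.1585 m).
It fails at once if the thread was strained: more than 30 N between nut and shaft (contact force between nut and mill above 30 N).
It fails at once if the nut was dropped or banged into the tub (over 60 N) (contact force between nut and tub above 60 N).
It fails at once if the burr was dropped or banged into the tray (over 80 N) (contact force between burr and tray above 80 N).
It fails at once if a bystander was moved by more than 25 mm (distance of any of upper_burr, brush, scoop, jar, small_tub from where it was at the start of the episode above 0.025 m).
It also fails if it takes over 72 s, if anything falls off the work surface, if the arm or the gripper's body presses on something with over 40 N, if the wrist force passes 120 N, or if a joint passes its speed limit or range.

## Working session

There is one attempt and no reset: what is moved stays moved. The work goes in short steps, Python scripts to look and compute and a tool call to move; the robot and the scene stay as the last step left them, time stands still between calls to the robot, and variables do not carry over. Pictures are saved under pics/ and viewed, and the job is handed in when it is done.

Besides the shell and the picture viewer there is one more tool, called as name(argument=value, ...) on one line, values as JSON. send_rows: Moves the arm, as the interface text tells. Its arguments: {"type":"object","properties":{"steps":{"type":"string"},"gripper":{"type":"number"}},"required":["steps"]}

```bash
ls; mkdir -p pics; python3 - <<'E'
from plant import bot,cams
import cv2
print(bot.get_state())
for n in("side","top"):
    print(cams.camera_info(n))
    cv2.imwrite(f"pics/{n}0.png",cams.snapshot(n)[:,:,::-1])
E
```

```text
pics
{'time_s': 0.0, 'joint_pos': array([-79.43950723,  33.92630082,   2.7663354 ,  92.23842459,
        -1.90804706,  54.01171003,  -1.93110671]), 'qd': array([-0.07989189, -0.00219119,  0.05411134,  0.05480102, -0.0147139 ,
        0.12948721, -0.0264762 ]), 'joint_torque': array([ 1.51594918e-05, -5.48694921e+01,  1.54646404e+00, -1.98117810e+01,
        9.46129934e-03,  8.74095946e-03,  4.37105584e-06]), 'position': array([198.58673492, 696.39330978, 230.12007347]), 'tcp_rot': array([[ 2.74168946e-01, -5.10050459e-04, -9.61681407e-01],
       [ 9.61678859e-01, -2.21705155e-03,  2.74169395e-01],
       [-2.27193748e-03, -9.99997412e-01, -1.17341943e-04]]), 'contact_force': array([-0.13488041, -0.28192228, -0.51855079]), 'ft_torque': array([-0.02876211, -0.02209953, -0.00599588]), 'opening': 85.44894201214598}
{'vfov': 51.22364498780363, 'cx': 256.4787781345449, 'cy': 190.15022342475916, 'rvec': array([ 0.1603632 , -2.89698125,  1.07019219]), 'tvec': array([ 565.06068425,  127.55035356, 1387.61879582])}
{'vfov': 53.91767958117675, 'cx': 252.08391355247974, 'cy': 190.29650698383398, 'rvec': array([ 2.19324947, -2.19035299,  0.04404548]), 'tvec': array([  11.78627187,  554.6369389 , 1546.18226468])}
```

View pics/side0.png

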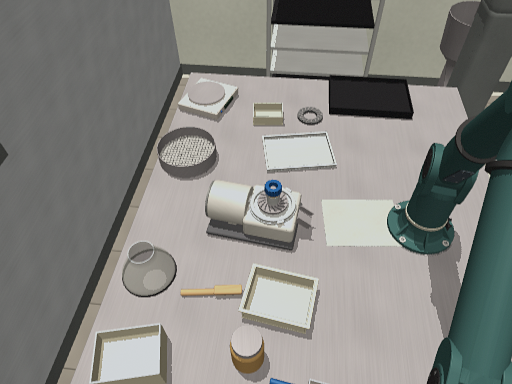

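View pics/top0.png

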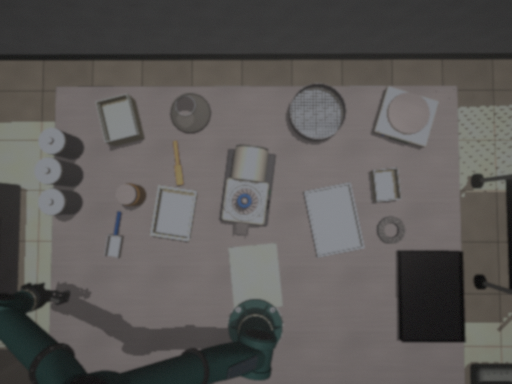

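The side view shows the blue nut at (273,185), the tray at (299,151) and the tub at (280,297). In the top view the nut is at (244,201), the tub at (175,213) and the tray at (333,219). Next I check the lens model and measure the points.

```bash
cat > h.py <<'E'
from plant import bot,cams
import cv2,numpy as np
def cam(n):
    i=cams.camera_info(n); f=192/np.tan(np.radians(i['vfov']/2))
    K=np.array([[f,0,i['cx']],[0,f,i['cy']],[0,0,1]]); R=cv2.Rodrigues(i['rvec'])[0]; t=np.array(i['tvec'],float)
    return K,R,t
def proj(n,P):
    K,R,t=cam(n); p=K@(R@np.asarray(P,float)+t); return p[:2]/p[2]
def ray(n,uv):
    K,R,t=cam(n); d=R.T@np.linalg.inv(K)@np.array([uv[0],uv[1],1.]); return -R.T@t,d/np.linalg.norm(d)
def plane(n,uv,z):
    o,d=ray(n,uv); return o+d*(z-o[2])/d[2]
def tri(uvs,uvt):
    a,d=ray("side",uvs);b,e=ray("top",uvt)
    s=np.linalg.lstsq(np.c_[d,-e],b-a,rcond=None)[0]
    p,q=a+s[0]*d,b+s[1]*e
    return (p+q)/2,np.linalg.norm(p-q)
E
python3 - <<'E'
from h import *
np.set_printoptions(precision=1,suppress=True)
for n in("side","top"):
    print(n,proj(n,[0,0,0]),proj(n,bot.get_state()['position']))
    im=cv2.imread(f"pics/{n}0.png")
    hsv=cv2.cvtColor(im,cv2.COLOR_BGR2HSV)
    m=cv2.inRange(hsv,(100,120,50),(125,255,255))
    k,l,s,c=cv2.connectedComponentsWithStats(m)
    for i in range(1,k):
        if s[i,4]>8: print(s[i],c[i])
    # crops enlarged
    u=cv2.resize(im[150:350,170:345] if n=="side" else im[130:280,100:410],None,fx=3 if n=="side" else 2.5,fy=3 if n=="side" else 2.5,interpolation=cv2.INTER_CUBIC)
    cv2.imwrite(f"pics/{n}0c.png",u)
print(tri((273,185),(244,201)))
E
```

```text
side [419.6 227. ] [403.4 440.8]
[265 180  17  16 210] [272.9 187.7]
[270 378  21   6  71] [277.1 381.4]
top [255.  325.7] [ 57.6 287.8]
[115 214   5  19  21] [117.  222.4]
(array([508.3,  40. , 204.4]), np.float64(3.96830751738373))
```

```bash
ls pics
```

```text
side0.png
side0c.png
top0.png
top0c.png
```

View pics/side0c.png

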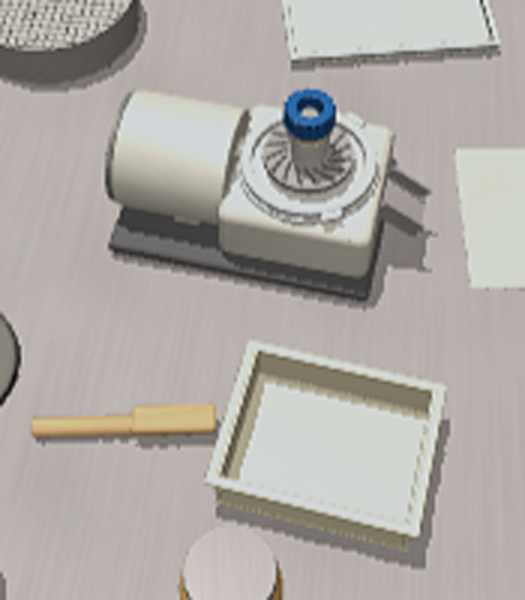

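View pics/top0c.png

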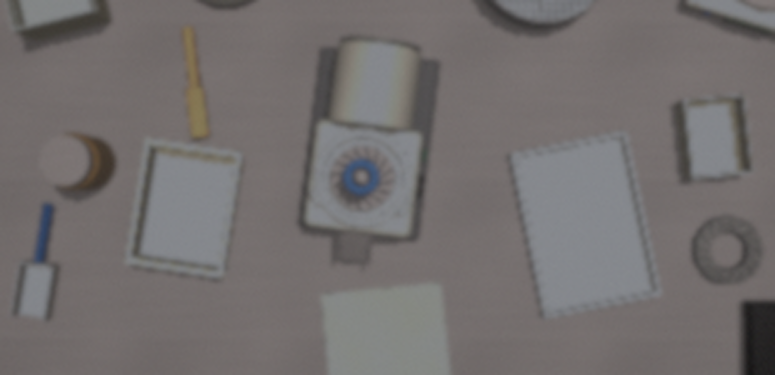

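The enlarged views show the nut's bore at about (273,185) side and (244.4,200.8) top. I'll zoom in on the nut, tub and tray for exact points.

```bash
python3 - <<'E'
from h import *
def crop(n,x,y,w,h,f):
    im=cv2.imread(f"pics/{n}0.png")[y:y+h,x:x+w]
    im=cv2.convertScaleAbs(im,alpha=1.0 if n=="side" else 1.5)
    u=cv2.resize(im,None,fx=f,fy=f,interpolation=cv2.INTER_CUBIC)
    for i in range(0,w,10):
        cv2.line(u,(i*f,0),(i*f,6),(0,0,255),1); cv2.putText(u,str(x+i),(i*f,16),0,.3,(0,0,255),1)
    for j in range(0,h,10):
        cv2.line(u,(0,j*f),(6,j*f),(0,0,255),1); cv2.putText(u,str(y+j),(8,j*f+4),0,.3,(0,0,255),1)
    return u
def stack(a,b):
    h=max(a.shape[0],b.shape[0]); p=lambda u:cv2.copyMakeBorder(u,0,h-u.shape[0],0,8,cv2.BORDER_CONSTANT)
    return cv2.hconcat([p(a),p(b)])
cv2.imwrite("pics/tub.png",stack(crop("side",235,260,90,78,5),crop("top",145,180,60,65,5)))
cv2.imwrite("pics/tray.png",stack(crop("side",255,125,90,50,5),crop("top",298,177,68,84,5)))
cv2.imwrite("pics/nut.png",stack(crop("side",245,170,56,60,7),crop("top",215,175,56,60,7)))
E
```

```text
(no output)
```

View pics/tub.png

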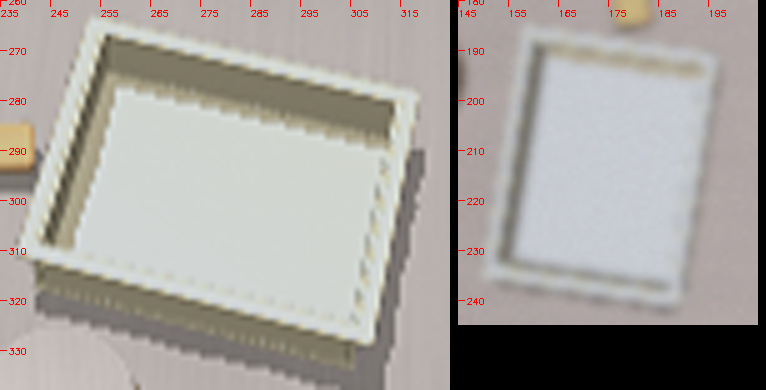

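View pics/tray.png

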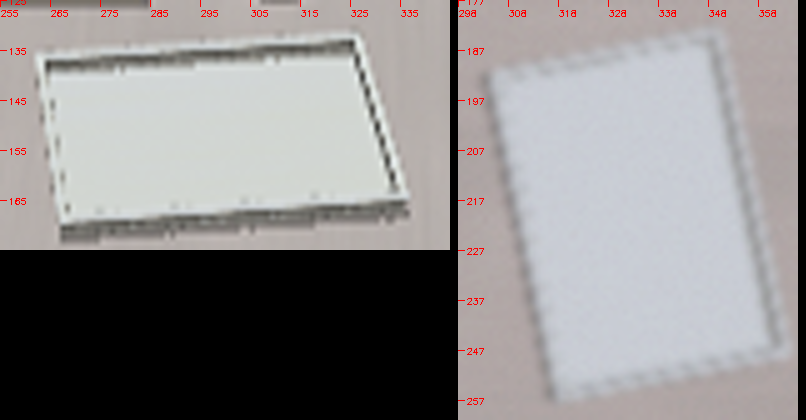

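View pics/nut.png

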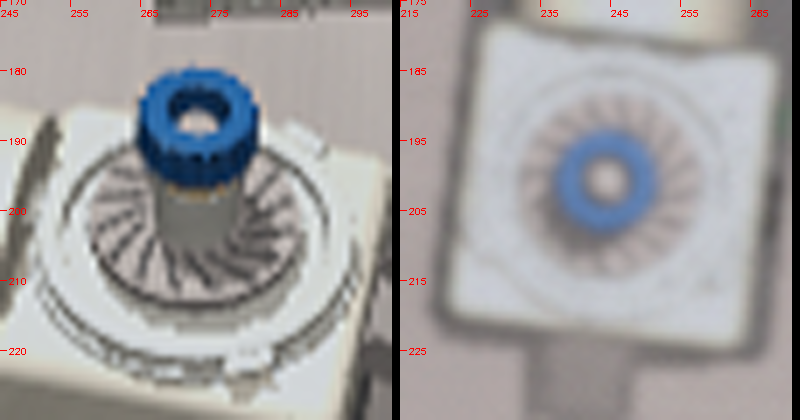

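```bash
python3 - <<'E'
from h import *
np.set_printoptions(precision=1,suppress=True)
S=dict(tub=[(253.8,263.4),(318.2,278.6),(309.2,328.6),(239,310)],tray=[(262.6,136),(326.4,132.4),(336.6,165),(267.4,170.2)])
T=dict(tub=[(196.8,191),(189.8,241.6),(151,235),(158.6,185.4)],tray=[(350.4,183.6),(364.4,247.6),(317,257),(304,191.6)])
for k,z in(("tub",55),("tray",20)):
    P=[]
    for s,t in zip(S[k],T[k]):
        p,e=tri(s,t); P.append(p); print(k,p,round(e,1),plane("side",s,z),plane("top",t,z))
    P=np.array(P); print("mean",P.mean(0),"edges",[np.linalg.norm(P[i]-P[i-1]) for i in range(4)],"ang",np.degrees(np.arctan2(*(P[1]-P[0])[[1,0]])))
print(tri((273.4,185),(244.5,200.7)),plane("side",(273.4,185),202),plane("top",(244.5,200.7),202))
E
```

```text
tub [549.6 235.2  52.6] 0.0 [549.4 236.6  55. ] [549.5 234.8  55. ]
tub [348.1 262.5  46.5] 4.2 [351.1 267.2  55. ] [346.7 261.1  55. ]
tub [372.4 419.6  46.3] 0.7 [373.5 423.1  55. ] [372.7 417.2  55. ]
tub [572.9 390.1  52.6] 1.6 [573.4 391.1  55. ] [571.9 389.4  55. ]
mean [460.8 326.8  49.5] edges [np.float64(156.599194106092), np.float64(203.42518237909033), np.float64(158.9296235752803), np.float64(202.71147877950654)] ang 172.28386999651588
tray [ 585.2 -392.3   16.6] 5.3 [ 587.5 -388.5   20. ] [ 582.3 -391.6   20. ]
tray [ 321.3 -447.8   12. ] 2.2 [ 323.4 -438.4   20. ] [ 321.1 -445.5   20. ]
tray [ 282.9 -252.7   18.4] 1.2 [ 283.8 -251.1   20. ] [ 282.5 -252.4   20. ]
tray [ 549.4 -201.8   13. ] 0.3 [ 548.7 -195.2   20. ] [ 549.2 -200.9   20. ]
mean [ 434.7 -323.7   15. ] edges [np.float64(193.84561620420112), np.float64(269.67069232287895), np.float64(198.9307366341169), np.float64(271.30535806160395)] ang -168.12763333436138
(array([508.3,  38.2, 202.5]), np.float64(1.702304533308991)) [509.2  37.8 202. ] [507.5  38.2 202. ]
```

send_rows(steps="-0.030 -0.0017 -0.0265 -7; -0.060 -0.0034 -0.053 -14; -0.090 -0.005 -0.0795 -21; -0.120 -0.007 -0.106 -28; -0.150 -0.0085 -0.1325 -35; -0.180 -0.010 -0.159 -42; -0.210 -0.012 -0.1855 -49; -0.240 -0.0135 -0.212 -56; -0.270 -0.015 -0.2385 -63", gripper=1)

```text
time_s: 0.85
position: [354.2, 369.4, 245.6]
tcp_rot: [[-0.736, -0.001, -0.677], [0.677, -0.003, -0.736], [-0.001, -1.0, 0.002]]
contact_force: [1.5, 0.7, 0.1]
opening: 85.5
```

```bash
cat > st.py <<'E'
from h import *
import sys
np.set_printoptions(precision=2,suppress=True)
s=bot.get_state()
print("t",round(s['time_s'],2),"q",s['joint_pos'],"pos",s['position'],"F",s['contact_force'],"M",s['ft_torque'],"op",round(s['opening'],2)); print(s['tcp_rot'])
if len(sys.argv)>3:
    tgt=np.array([float(a) for a in sys.argv[1:4]]); print("tool shift to tgt (m)",np.round(s['tcp_rot'].T@(tgt-s['position'])/1000,4))
E
python3 st.py 508.3 38.2 260
```

```text
t 0.85 q [-41.71  17.98 -12.02 118.11   5.34  44.55  80.45] pos [354.25 369.44 245.63] F [1.48 0.66 0.12] M [-0.02 -0.08 -0.03] op 85.45
[[-0.74 -0.   -0.68]
 [ 0.68 -0.   -0.74]
 [-0.   -1.    0.  ]]
tool shift to tgt (m) [-0.34 -0.01  0.14]
```

send_rows(steps="-0.038 -0.0015 0.0155 -5; -0.076 -0.003 0.031 -10; -0.114 -0.0045 0.0465 -15; -0.152 -0.006 0.062 -20; -0.190 -0.0075 0.0775 -25; -0.228 -0.009 0.093 -30; -0.266 -0.0105 0.1085 -35; -0.304 -0.012 0.124 -40; -0.3375 -0.0135 0.1400 -45; -0.3375 -0.0135 0.1400 -45")

```text
time_s: 1.68
position: [510.8, 28.3, 259.8]
tcp_rot: [[-1.0, 0.001, 0.031], [-0.031, -0.007, -0.999], [-0.001, -1.0, 0.007]]
contact_force: [0.1, -0.7, 0.3]
opening: 85.4
```

```bash
python3 st.py 508.3 38.2 169
```

```text
t 1.68 q [  2.03  16.9  -13.06 117.36   5.77  46.31 167.32] pos [510.76  28.35 259.84] F [ 0.08 -0.73  0.31] M [-0.06 -0.04 -0.05] op 85.38
[[-1.    0.    0.03]
 [-0.03 -0.01 -1.  ]
 [-0.   -1.    0.01]]
tool shift to tgt (m) [ 0.    0.09 -0.01]
```

```bash
sed -i 's/np.round(s\[.tcp_rot.\].T@(tgt-s\[.position.\])\/1000,4)/["%.4f"%v for v in s["tcp_rot"].T@(tgt-s["position"])\/1000]/' st.py; python3 st.py 508.3 38.2 230
```

```text
t 1.68 q [  2.03  16.9  -13.06 117.36   5.77  46.31 167.32] pos [510.76  28.35 259.84] F [ 0.08 -0.73  0.31] M [-0.06 -0.04 -0.05] op 85.38
[[-1.    0.    0.03]
 [-0.03 -0.01 -1.  ]
 [-0.   -1.    0.01]]
tool shift to tgt (m) ['0.0022', '0.0298', '-0.0101']
```

send_rows(steps="0.0022 0.010 -0.0101 0; 0.0022 0.030 -0.0101 0; 0.0022 0.030 -0.0101 0")

```text
time_s: 1.93
position: [505.1, 39.0, 226.4]
tcp_rot: [[-0.999, -0.006, 0.032], [-0.032, -0.007, -0.999], [0.006, -1.0, 0.007]]
contact_force: [0.3, -0.1, -0.5]
opening: 85.2
```

```bash
python3 st.py 508.3 38.2 169; python3 - <<'E'
from h import *
ims=[]
for n,(x,y,w,h) in(("side",(225,130,110,100)),("top",(190,150,110,100))):
    im=cams.snapshot(n)[:,:,::-1]; cv2.imwrite(f"pics/{n}1.png",im)
    p=proj(n,bot.get_state()['position']); print(n,p,proj(n,[508.3,38.2,202]))
    ims.append(cv2.resize(cv2.convertScaleAbs(im[y:y+h,x:x+w],alpha=1 if n=="side" else 1.6),None,fx=3.6,fy=3.6,interpolation=cv2.INTER_CUBIC))
cv2.imwrite("pics/a1.png",cv2.hconcat(ims))
E
```

```text
t 1.93 q [  0.59  19.24 -13.03 119.62   6.86  42.23 164.99] pos [505.08  38.99 226.45] F [ 0.31 -0.08 -0.46] M [0.01 0.06 0.06] op 85.16
[[-1.   -0.01  0.03]
 [-0.03 -0.01 -1.  ]
 [ 0.01 -1.    0.01]]
tool shift to tgt (m) ['-0.0036', '0.0574', '0.0005']
side [274.66643496 179.94688734] [273.67117605 185.11640689]
top [243.90625465 200.72457863] [244.50617209 200.46998711]
```

View pics/a1.png

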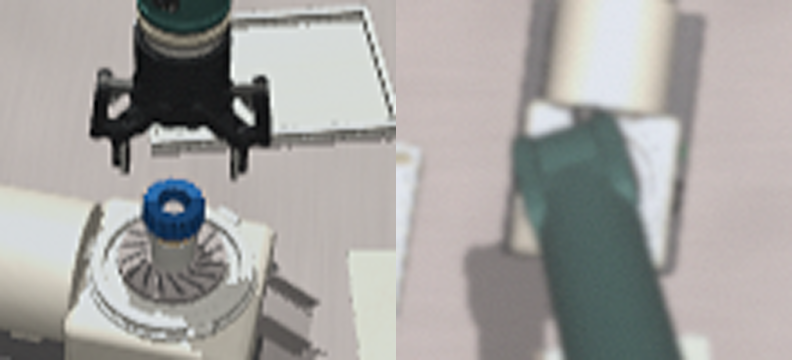

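The side view shows the open fingers straddling the nut (fingers at crop x 121 and 237, nut at 175, so about 3 mm off along x). I'll centre the gripper and descend.

send_rows(steps="-0.0036 0.010 0.0005 0; -0.0036 0.025 0.0005 0; -0.0036 0.025 0.0005 0; -0.0036 0.025 0.0005 0; -0.0036 0.025 0.0005 0")

```text
time_s: 2.45
position: [510.7, 39.5, 204.2]
tcp_rot: [[-0.999, -0.002, 0.034], [-0.034, -0.007, -0.999], [0.002, -1.0, 0.007]]
contact_force: [-0.4, -0.4, 0.4]
opening: 85.2
```

```bash
python3 st.py 508.3 38.2 168
```

```text
t 2.45 q [  0.14  21.32 -12.6  120.32   7.78  39.25 164.28] pos [510.66  39.49 204.16] F [-0.42 -0.37  0.37] M [-0.03 -0.05 -0.05] op 85.17
[[-1.   -0.    0.03]
 [-0.03 -0.01 -1.  ]
 [ 0.   -1.    0.01]]
tool shift to tgt (m) ['0.0023', '0.0362', '0.0010']
```

send_rows(steps="0.0023 0.010 0.001 0; 0.0023 0.022 0.001 0; 0.0023 0.036 0.001 0; 0.0023 0.036 0.001 0; 0.0023 0.036 0.001 0")

```text
time_s: 2.87
position: [507.8, 38.1, 167.8]
tcp_rot: [[-0.999, -0.003, 0.034], [-0.034, -0.007, -0.999], [0.003, -1.0, 0.007]]
contact_force: [0.5, 0.2, -0.1]
opening: 85.2
```

```bash
python3 st.py 508.3 38.2 168; python3 st.py 508.3 38.2 168|head -1
```

```text
t 2.87 q [ -0.54  24.28 -11.78 122.34   9.18  34.41 163.04] pos [507.81  38.08 167.78] F [ 0.49  0.17 -0.07] M [ 0.07 -0.01  0.07] op 85.2
[[-1.   -0.    0.03]
 [-0.03 -0.01 -1.  ]
 [ 0.   -1.    0.01]]
tool shift to tgt (m) ['-0.0005', '-0.0002', '-0.0001']
t 2.87 q [ -0.54  24.28 -11.78 122.34   9.18  34.41 163.04] pos [507.81  38.08 167.78] F [ 0.49  0.17 -0.07] M [ 0.07 -0.01  0.07] op 85.2
```

send_rows(steps="-0.0005 0 0 0; -0.0005 0 0 0; -0.0005 0 0 0; -0.0005 0 0 0", gripper=0.71)

```text
time_s: 3.2
position: [508.7, 38.2, 168.3]
tcp_rot: [[-0.999, -0.002, 0.034], [-0.034, -0.007, -0.999], [0.002, -1.0, 0.007]]
contact_force: [0.1, -0.4, -0.4]
opening: 60.7
```

```bash
python3 st.py 508.3 38.2 168; python3 - <<'E'
from h import *
ims=[]
for n,(x,y,w,h) in(("side",(245,160,60,60)),):
    im=cams.snapshot(n)[:,:,::-1]; cv2.imwrite(f"pics/{n}2.png",im)
    ims.append(cv2.resize(im[y:y+h,x:x+w],None,fx=8,fy=8,interpolation=cv2.INTER_CUBIC))
cv2.imwrite("pics/a2.png",cv2.hconcat(ims))
E
```

```text
t 3.2 q [ -0.53  24.27 -11.79 122.25   9.18  34.46 163.05] pos [508.72  38.17 168.35] F [ 0.09 -0.37 -0.42] M [ 0.02 -0.03 -0.01] op 60.74
[[-1.   -0.    0.03]
 [-0.03 -0.01 -1.  ]
 [ 0.   -1.    0.01]]
tool shift to tgt (m) ['0.0004', '0.0003', '-0.0000']
```

View pics/a2.png

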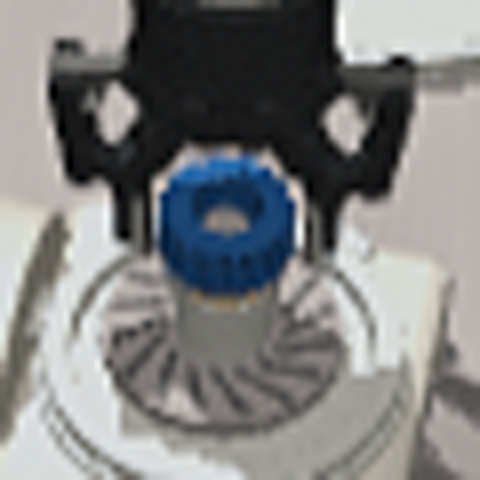

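```bash
python3 - <<'E'
from h import *
np.set_printoptions(precision=1,suppress=True)
for P in ([508.5,38.2,202],[481,38.2,202],[481,38.2,174],[475,38.2,173],[475,38.2,180],[475,38.2,186],[542,38.2,173],[542,38.2,180],[475,27,180],[475,49,180]):
    print(P,(proj("side",P)-[245,160])*8)
E
```

```text
[508.5, 38.2, 202] [228.9 200.9]
[481, 38.2, 202] [299.2 206.5]
[481, 38.2, 174] [296.4 253. ]
[475, 38.2, 173] [311.5 255.9]
[475, 38.2, 180] [312.2 244.4]
[475, 38.2, 186] [312.8 234.5]
[542, 38.2, 173] [143.4 242.3]
[542, 38.2, 180] [143.4 230.8]
[475, 27, 180] [314.2 223.1]
[475, 49, 180] [310.3 265.2]
```

send_rows(steps="0.0003 0 0 0; 0.0003 0 0 0; 0.0003 0 0 0", gripper=0.66)

```text
time_s: 3.5
position: [508.6, 38.1, 168.5]
tcp_rot: [[-0.999, -0.001, 0.034], [-0.034, -0.007, -0.999], [0.001, -1.0, 0.007]]
contact_force: [-0.4, 0.4, 0.6]
opening: 56.5
```

send_rows(steps="0 0 0 0; 0 0 0 0", gripper=0.63)

```text
time_s: 3.67
position: [509.5, 38.3, 168.8]
tcp_rot: [[-0.999, 0.0, 0.034], [-0.034, -0.006, -0.999], [-0.0, -1.0, 0.006]]
contact_force: [1.1, 0.3, 1.3]
opening: 54.1
```

send_rows(steps="0 0 0 0; 0 0 0 0; 0 0 0 0", gripper=0.5)

```text
time_s: 3.92
position: [509.5, 38.3, 169.0]
tcp_rot: [[-0.999, 0.001, 0.034], [-0.034, -0.006, -0.999], [-0.0, -1.0, 0.006]]
contact_force: [0.8, 0.7, 3.2]
opening: 52.8
```

```bash
python3 st.py 509 38.2 168
```

```text
t 3.92 q [ -0.53  24.21 -11.78 122.22   9.18  34.41 163.04] pos [509.46  38.25 168.96] F [0.77 0.72 3.24] M [-0.01  0.05 -0.06] op 52.79
[[-1.    0.    0.03]
 [-0.03 -0.01 -1.  ]
 [-0.   -1.    0.01]]
tool shift to tgt (m) ['0.0005', '0.0010', '0.0000']
```

send_rows(steps="0 -0.0006 0 3; 0 -0.0009 0 9; 0 -0.0012 0 15")

```text
time_s: 4.17
position: [509.0, 38.0, 169.9]
tcp_rot: [[-0.973, -0.0, -0.23], [0.23, -0.007, -0.973], [-0.001, -1.0, 0.007]]
contact_force: [0.3, 0.1, 1.2]
opening: 53.2
```

```bash
python3 st.py 509 38.2 168
```

```text
t 4.17 q [ -3.71  23.91  -7.62 122.34   6.17  34.2  150.91] pos [509.02  37.97 169.91] F [0.3  0.11 1.22] M [0.05 0.05 0.2 ] op 53.21
[[-0.97 -0.   -0.23]
 [ 0.23 -0.01 -0.97]
 [-0.   -1.    0.01]]
tool shift to tgt (m) ['0.0001', '0.0019', '-0.0002']
```

send_rows(steps="0 -0.0004 0 7; 0 -0.0008 0 14; 0 -0.0012 0 21; 0 -0.0016 0 28")

```text
time_s: 4.5
position: [508.5, 37.5, 171.6]
tcp_rot: [[-0.748, -0.001, -0.664], [0.664, -0.008, -0.748], [-0.004, -1.0, 0.007]]
contact_force: [-1.1, -1.0, 3.4]
opening: 53.0
```

```bash
python3 st.py 509 38.2 168|head -1
```

```text
t 4.5 q [ -9.77  23.6    0.27 122.55   0.55  34.   128.42] pos [508.48  37.49 171.56] F [-1.11 -0.98  3.39] M [-0.23  0.18  0.21] op 53.01
```

send_rows(steps="0 -0.0008 -0.0004 7; 0 -0.0013 -0.0004 14; 0 -0.0018 -0.0004 21; 0 -0.0023 -0.0004 28")

```text
time_s: 4.83
position: [507.3, 37.6, 173.4]
tcp_rot: [[-0.344, -0.004, -0.939], [0.939, -0.008, -0.344], [-0.006, -1.0, 0.007]]
contact_force: [-0.8, 0.1, -0.9]
opening: 53.3
```

```bash
python3 st.py 509 38.2 168
```

```text
t 4.83 q [-15.91  23.61   8.22 122.77  -5.08  34.25 105.95] pos [507.32  37.59 173.45] F [-0.78  0.14 -0.88] M [0.03 0.21 0.06] op 53.29
[[-0.34 -0.   -0.94]
 [ 0.94 -0.01 -0.34]
 [-0.01 -1.    0.01]]
tool shift to tgt (m) ['0.0000', '0.0054', '-0.0018']
```

send_rows(steps="0 -0.0005 -0.0012 7; 0 -0.0010 -0.0012 14; 0 -0.0015 -0.0012 21; 0 -0.0020 -0.0012 28; 0 -0.0024 -0.0012 35")

```text
time_s: 5.25
position: [507.2, 38.7, 175.1]
tcp_rot: [[0.262, -0.007, -0.965], [0.965, -0.008, 0.262], [-0.009, -1.0, 0.004]]
contact_force: [0.1, 0.8, -1.0]
opening: 53.3
```

```bash
python3 st.py 508.8 38.2 168
```

```text
t 5.25 q [-23.57  24.27  18.24 122.92 -12.27  34.96  78.1 ] pos [507.2   38.66 175.11] F [ 0.14  0.76 -1.01] M [ 0.23  0.02 -0.  ] op 53.26
[[ 0.26 -0.01 -0.96]
 [ 0.96 -0.01  0.26]
 [-0.01 -1.    0.  ]]
tool shift to tgt (m) ['0.0000', '0.0071', '-0.0017']
```

send_rows(steps="0 -0.0005 -0.0012 7; 0 -0.0010 -0.0012 14; 0 -0.0014 -0.0012 21; 0 -0.0018 -0.0012 28; 0 -0.0022 -0.0012 35")

```text
time_s: 5.67
position: [507.6, 38.8, 176.7]
tcp_rot: [[0.772, -0.008, -0.636], [0.636, -0.008, 0.772], [-0.011, -1.0, -0.001]]
contact_force: [-0.3, 0.7, -1.6]
opening: 53.3
```

```bash
python3 st.py 508.8 38.2 168
```

```text
t 5.67 q [-31.05  25.61  28.46 123.05 -19.7   36.25  50.69] pos [507.56  38.83 176.73] F [-0.27  0.73 -1.55] M [ 0.19 -0.02  0.  ] op 53.29
[[ 0.77 -0.01 -0.64]
 [ 0.64 -0.01  0.77]
 [-0.01 -1.   -0.  ]]
tool shift to tgt (m) ['0.0007', '0.0087', '-0.0013']
```

send_rows(steps="0.0004 -0.0005 -0.0008 7; 0.0004 -0.0010 -0.0008 14; 0.0004 -0.0014 -0.0008 21; 0.0004 -0.0018 -0.0008 28; 0.0004 -0.0022 -0.0008 35")

```text
time_s: 6.08
position: [507.3, 39.6, 178.2]
tcp_rot: [[0.997, -0.01, -0.073], [0.073, -0.007, 0.997], [-0.011, -1.0, -0.006]]
contact_force: [0.4, 1.5, -1.4]
opening: 52.7
```

```bash
python3 st.py 508.8 38.2 168
```

```text
t 6.08 q [-38.25  27.81  38.81 123.19 -27.49  38.39  23.72] pos [507.35  39.59 178.2 ] F [ 0.36  1.53 -1.38] M [ 0.37 -0.02  0.  ] op 52.67
[[ 1.   -0.01 -0.07]
 [ 0.07 -0.01  1.  ]
 [-0.01 -1.   -0.01]]
tool shift to tgt (m) ['0.0015', '0.0102', '-0.0014']
```

send_rows(steps="0.0008 -0.0006 -0.0010 7; 0.0008 -0.0012 -0.0010 14; 0.0008 -0.0018 -0.0010 21; 0.0008 -0.0024 -0.0010 28; 0.0008 -0.0028 -0.0010 35")

```text
time_s: 6.5
position: [507.9, 40.1, 180.4]
tcp_rot: [[0.856, -0.011, 0.516], [-0.517, -0.005, 0.856], [-0.007, -1.0, -0.01]]
contact_force: [1.9, 0.9, -1.4]
opening: 53.5
```

```bash
python3 st.py 508.8 38.2 168
```

```text
t 6.5 q [-44.84  31.07  49.23 123.22 -35.44  41.73  -2.88] pos [507.9   40.12 180.44] F [ 1.87  0.95 -1.36] M [ 0.29 -0.28 -0.02] op 53.49
[[ 0.86 -0.01  0.52]
 [-0.52 -0.01  0.86]
 [-0.01 -1.   -0.01]]
tool shift to tgt (m) ['0.0018', '0.0124', '-0.0010']
```

send_rows(steps="0.0005 -0.0012 -0.0005 4; 0.0005 -0.0024 -0.0005 8; 0.0005 -0.0036 -0.0005 12")

```text
time_s: 6.75
position: [507.8, 40.2, 183.4]
tcp_rot: [[0.728, -0.012, 0.685], [-0.685, -0.005, 0.728], [-0.005, -1.0, -0.012]]
contact_force: [0.6, -0.2, -1.9]
opening: 53.5
```

```bash
python3 st.py 508.8 38.2 168|head -1
```

```text
t 6.75 q [-47.1   32.33  53.06 123.14 -37.89  43.46 -12.24] pos [507.76  40.15 183.43] F [ 0.57 -0.15 -1.94] M [ 0.13 -0.22 -0.01] op 53.55
```

send_rows(steps="0.0005 -0.0008 -0.0005 6; 0.0005 -0.0016 -0.0005 12; 0.0005 -0.0024 -0.0005 18; 0.0005 -0.0032 -0.0005 24; 0.0005 -0.004 -0.0005 30")

```text
time_s: 7.17
position: [507.1, 40.0, 186.8]
tcp_rot: [[0.284, -0.014, 0.959], [-0.959, -0.005, 0.284], [0.001, -1.0, -0.015]]
contact_force: [-0.6, 0.8, -2.5]
opening: 53.3
```

```bash
python3 st.py 508.8 38.2 168|head -1
```

```text
t 7.17 q [-51.66  36.45  61.89 123.14 -44.24  48.04 -35.23] pos [507.13  39.97 186.83] F [-0.64  0.76 -2.46] M [-0.08 -0.01 -0.02] op 53.3
```

send_rows(steps="0 -0.001 0 0; 0 -0.002 0 0; 0 -0.003 0 0; 0 -0.004 0 0")

```text
time_s: 7.5
position: [506.8, 40.1, 190.8]
tcp_rot: [[0.285, -0.014, 0.958], [-0.958, -0.005, 0.285], [0.0, -1.0, -0.015]]
contact_force: [1.0, -0.2, -1.8]
opening: 53.0
```

send_rows(steps="0 -0.001 0 0; 0 -0.002 0 0; 0 -0.003 0 0; 0 -0.004 0 0")

```text
time_s: 7.83
position: [506.9, 40.1, 194.9]
tcp_rot: [[0.285, -0.014, 0.958], [-0.958, -0.004, 0.285], [0.0, -1.0, -0.015]]
contact_force: [-0.1, 0.1, -1.8]
opening: 52.9
```

send_rows(steps="0 -0.003 0 0; 0 -0.006 0 0; 0 -0.010 0 0; 0 -0.018 0 0; 0 -0.028 0 0; 0 -0.040 0 0; 0 -0.055 0 0; 0 -0.055 0 0")

```text
time_s: 8.5
position: [509.9, 39.7, 253.1]
tcp_rot: [[0.285, -0.008, 0.958], [-0.958, -0.004, 0.285], [0.002, -1.0, -0.009]]
contact_force: [0.6, -0.2, -2.1]
opening: 53.2
```

```bash
python3 st.py 460.8 326.8 250; python3 - <<'E'
from h import *
ims=[]
for n,(x,y,w,h) in(("side",(225,120,110,110)),("top",(190,150,110,110))):
    im=cams.snapshot(n)[:,:,::-1]; cv2.imwrite(f"pics/{n}3.png",im)
    ims.append(cv2.resize(cv2.convertScaleAbs(im[y:y+h,x:x+w],alpha=1 if n=="side" else 1.6),None,fx=3.6,fy=3.6,interpolation=cv2.INTER_CUBIC))
cv2.imwrite("pics/a3.png",cv2.hconcat(ims))
E
```

```text
t 8.5 q [-56.86  32.42  69.   119.58 -37.49  54.55 -40.5 ] pos [509.88  39.71 253.08] F [ 0.56 -0.18 -2.07] M [ 0.   -0.06  0.04] op 53.23
[[ 0.29 -0.01  0.96]
 [-0.96 -0.    0.29]
 [ 0.   -1.   -0.01]]
tool shift to tgt (m) ['-0.2892', '0.0023', '0.0349']
```

View pics/a3.png

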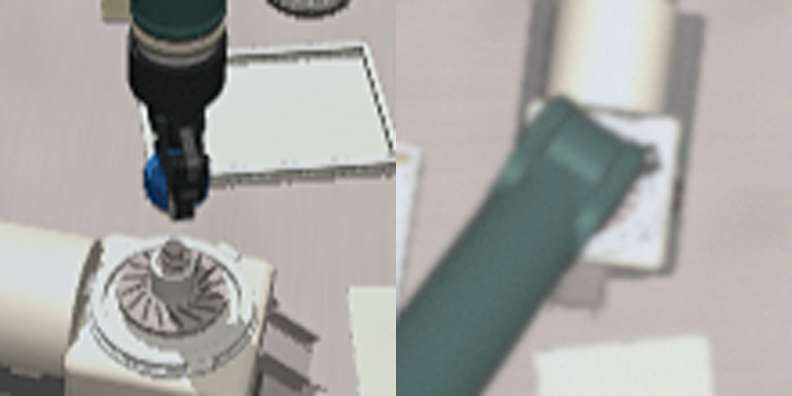

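The side view shows the nut in the jaws, clear of the bare shaft and burr hub, at crop (170,180). I'll carry it to the tub while unwinding the wrist.

send_rows(steps="-0.029 0 0.0035 -6.5; -0.058 0 0.007 -13; -0.087 0 0.0105 -19.5; -0.116 0 0.014 -26; -0.145 0 0.0175 -32.5; -0.174 0 0.021 -39; -0.203 0 0.0245 -45.5; -0.232 0 0.028 -52; -0.261 0 0.0315 -58.5; -0.289 0 0.035 -65")

```text
time_s: 9.43
position: [457.9, 328.8, 249.5]
tcp_rot: [[0.99, -0.014, 0.14], [-0.14, -0.004, 0.99], [-0.013, -1.0, -0.006]]
contact_force: [0.9, -0.0, -1.2]
opening: 53.3
```

```bash
python3 st.py 460.8 326.8 80
```

```text
t 9.43 q [-75.88  29.04  50.9  113.18 -28.72  52.09 -17.89] pos [457.88 328.82 249.51] F [ 0.85 -0.02 -1.22] M [ 0.01 -0.05  0.03] op 53.27
[[ 0.99 -0.01  0.14]
 [-0.14 -0.    0.99]
 [-0.01 -1.   -0.01]]
tool shift to tgt (m) ['0.0054', '0.1695', '-0.0005']
```

send_rows(steps="0.0054 0.03 0 0; 0.0054 0.06 0 0; 0.0054 0.09 0 0; 0.0054 0.12 0 0; 0.0054 0.15 0 0; 0.0054 0.17 0 0; 0.0054 0.17 0 0; 0.0054 0.17 0 0")

```text
time_s: 10.1
position: [460.1, 326.5, 78.4]
tcp_rot: [[0.99, -0.016, 0.14], [-0.14, -0.007, 0.99], [-0.015, -1.0, -0.009]]
contact_force: [0.8, -0.1, -1.8]
opening: 53.0
```

```bash
python3 st.py 460.8 326.8 20; python3 - <<'E'
from h import *
ims=[]
for n,(x,y,w,h) in(("side",(225,230,110,110)),("top",(130,150,110,110))):
    im=cams.snapshot(n)[:,:,::-1]; cv2.imwrite(f"pics/{n}4.png",im)
    ims.append(cv2.resize(cv2.convertScaleAbs(im[y:y+h,x:x+w],alpha=1 if n=="side" else 1.6),None,fx=3.6,fy=3.6,interpolation=cv2.INTER_CUBIC))
cv2.imwrite("pics/a4.png",cv2.hconcat(ims))
E
```

```text
t 10.1 q [-64.7   41.19  36.29 119.3  -43.75  34.67  -5.21] pos [460.15 326.54  78.4 ] F [ 0.76 -0.06 -1.76] M [-0.04 -0.08  0.05] op 53.02
[[ 0.99 -0.02  0.14]
 [-0.14 -0.01  0.99]
 [-0.01 -1.   -0.01]]
tool shift to tgt (m) ['0.0015', '0.0584', '0.0009']
```

View pics/a4.png

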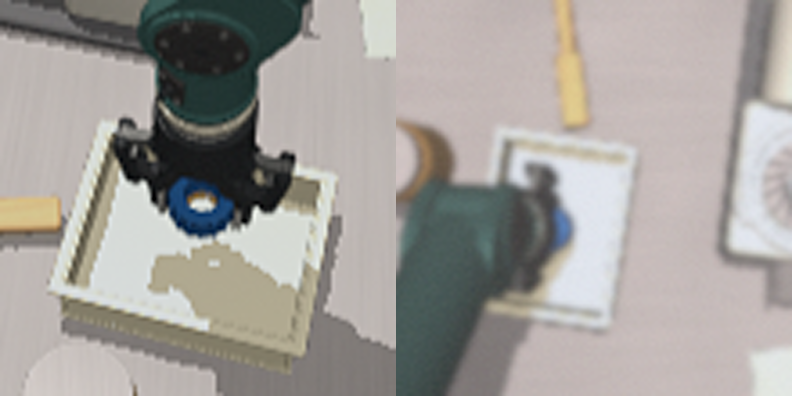

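The nut hangs over the tub's middle: side crop (202,205), top crop (562,230). I'll descend in slow steps until I feel contact.

send_rows(steps="0.001 0.015 0.001 0; 0.001 0.03 0.001 0; 0.001 0.045 0.001 0; 0.001 0.053 0.001 0; 0.001 0.056 0.001 0; 0.001 0.056 0.001 0")

```text
time_s: 10.7
position: [462.4, 328.1, 24.1]
tcp_rot: [[0.99, -0.012, 0.14], [-0.14, -0.004, 0.99], [-0.011, -1.0, -0.006]]
contact_force: [-0.0, -0.0, -0.5]
opening: 53.3
```

send_rows(steps="0 0.001 0 0; 0 0.002 0 0; 0 0.003 0 0; 0 0.003 0 0")

```text
time_s: 11.03
position: [462.6, 328.2, 21.5]
tcp_rot: [[0.99, -0.012, 0.14], [-0.14, -0.003, 0.99], [-0.011, -1.0, -0.005]]
contact_force: [-0.4, -0.6, -1.5]
opening: 53.4
```

send_rows(steps="0 0.001 0 0; 0 0.002 0 0; 0 0.003 0 0; 0 0.004 0 0; 0 0.004 0 0")

```text
time_s: 11.45
position: [462.4, 328.2, 17.2]
tcp_rot: [[0.99, -0.012, 0.14], [-0.14, -0.004, 0.99], [-0.011, -1.0, -0.005]]
contact_force: [0.3, -0.2, -1.1]
opening: 53.2
```

send_rows(steps="0 0.001 0 0; 0 0.002 0 0; 0 0.003 0 0; 0 0.003 0 0")

```text
time_s: 11.78
position: [462.2, 328.1, 14.0]
tcp_rot: [[0.99, -0.012, 0.14], [-0.14, -0.004, 0.99], [-0.012, -1.0, -0.005]]
contact_force: [1.2, -0.8, -1.8]
opening: 53.0
```

send_rows(steps="0 0.001 0 0; 0 0.002 0 0; 0 0.002 0 0")

```text
time_s: 12.03
position: [462.1, 328.0, 11.8]
tcp_rot: [[0.99, -0.013, 0.14], [-0.14, -0.004, 0.99], [-0.012, -1.0, -0.006]]
contact_force: [0.9, -0.3, -1.1]
opening: 53.6
```

send_rows(steps="0 0.001 0 0; 0 0.002 0 0; 0 0.002 0 0")

```text
time_s: 12.28
position: [462.2, 328.0, 10.9]
tcp_rot: [[0.99, -0.013, 0.141], [-0.141, -0.003, 0.99], [-0.012, -1.0, -0.004]]
contact_force: [-2.3, -0.2, 8.6]
opening: 53.5
```

send_rows(steps="0 -0.0008 0 0; 0 -0.0008 0 0; 0 -0.0008 0 0; 0 -0.0008 0 0", gripper=0.8)

```text
time_s: 12.62
position: [462.3, 328.1, 11.7]
tcp_rot: [[0.99, -0.013, 0.141], [-0.141, -0.003, 0.99], [-0.012, -1.0, -0.004]]
contact_force: [0.0, 0.5, 0.2]
opening: 68.6
```

send_rows(steps="0 -0.01 0 0; 0 -0.03 0 0; 0 -0.06 0 0; 0 -0.10 0 0; 0 -0.14 0 0; 0 -0.18 0 0; 0 -0.22 0 0; 0 -0.24 0 0; 0 -0.24 0 0")

```text
time_s: 13.37
position: [468.6, 329.6, 257.2]
tcp_rot: [[0.99, -0.005, 0.141], [-0.141, 0.004, 0.99], [-0.005, -1.0, 0.003]]
contact_force: [0.9, -0.3, 0.3]
opening: 68.1
```

```bash
python3 st.py 508.5 38.5 250; python3 - <<'E'
from h import *
np.set_printoptions(precision=1,suppress=True)
ims=[]
for n,(x,y,w,h) in(("side",(225,170,110,160)),("top",(140,160,130,110))):
    im=cams.snapshot(n)[:,:,::-1]; cv2.imwrite(f"pics/{n}5.png",im)
    c=cv2.resize(cv2.convertScaleAbs(im[y:y+h,x:x+w],alpha=1 if n=="side" else 1.6),None,fx=3.2,fy=3.2,interpolation=cv2.INTER_CUBIC)
    ims.append(cv2.copyMakeBorder(c,0,512-c.shape[0],0,0,cv2.BORDER_CONSTANT))
cv2.imwrite("pics/a5.png",cv2.hconcat(ims))
E
```

```text
t 13.37 q [-75.48  29.05  51.46 112.08 -28.91  52.73 -17.37] pos [468.55 329.59 257.24] F [ 0.86 -0.34  0.25] M [-0.07 -0.04  0.01] op 68.11
[[ 0.99 -0.    0.14]
 [-0.14  0.    0.99]
 [-0.01 -1.    0.  ]]
tool shift to tgt (m) ['0.0807', '0.0060', '-0.2826']
```

View pics/a5.png

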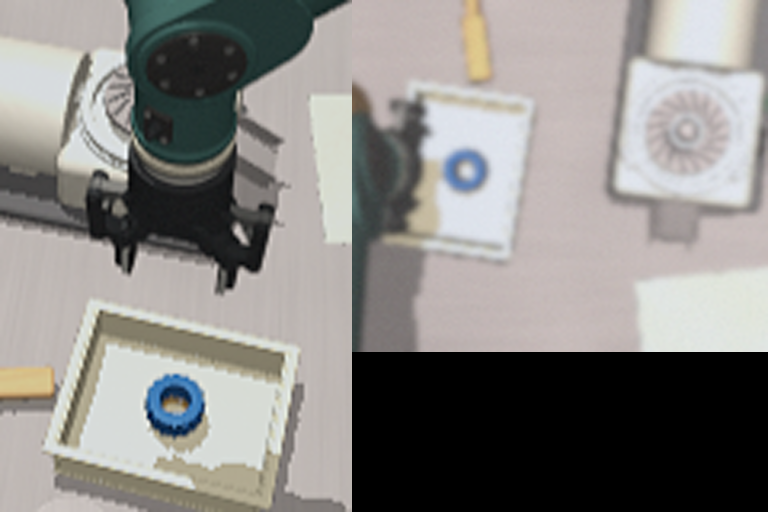

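Nut stands upright in the tub (side crop (175,405), top crop (466,170)). Next I go above the burr.

send_rows(steps="0.008 0 -0.028 0; 0.016 0 -0.056 0; 0.024 0 -0.084 0; 0.032 0 -0.112 0; 0.040 0 -0.140 0; 0.048 0 -0.168 0; 0.056 0 -0.196 0; 0.064 0 -0.224 0; 0.072 0 -0.252 0; 0.0807 0 -0.2826 0", gripper=0.8)

```text
time_s: 14.3
position: [503.7, 37.1, 250.5]
tcp_rot: [[0.99, -0.016, 0.139], [-0.139, -0.002, 0.99], [-0.016, -1.0, -0.004]]
contact_force: [1.1, -0.0, -0.0]
opening: 68.1
```

```bash
python3 st.py 508.8 38.5 205; python3 - <<'E'
from h import *
np.set_printoptions(precision=1,suppress=True)
print(plane("top",(244.7,200.6),190),plane("top",(244.7,200.6),168))
im=cams.snapshot("side")[:,:,::-1]; cv2.imwrite("pics/side6.png",im)
x,y,w,h=235,140,80,80
cv2.imwrite("pics/a6.png",cv2.resize(im[y:y+h,x:x+w],None,fx=7,fy=7,interpolation=cv2.INTER_CUBIC))
for P in ([509,38.5,190],[509,38.5,168],[509,38.5,132]): print(P,(proj("side",P)-[x,y])*7)
E
```

```text
t 14.3 q [-47.95  23.98  51.89 119.94 -25.1   48.53  10.95] pos [503.74  37.11 250.54] F [ 1.12 -0.05 -0.04] M [-0.   -0.06  0.02] op 68.08
[[ 0.99 -0.02  0.14]
 [-0.14 -0.    0.99]
 [-0.02 -1.   -0.  ]]
tool shift to tgt (m) ['0.0055', '0.0455', '0.0023']
[508.1  37.8 190. ] [508.6  38.5 168. ]
[509, 38.5, 190] [268.5 333.8]
[509, 38.5, 168] [267.4 365.5]
[509, 38.5, 132] [265.8 415.5]
```

View pics/a6.png

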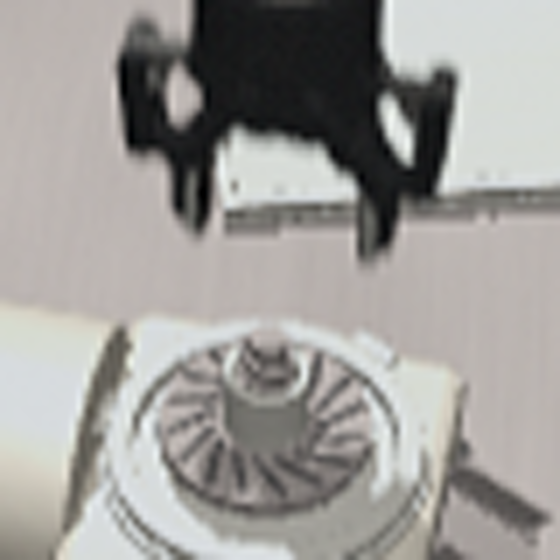

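Hub top centre is at (268,368) in the crop and the shaft top at (268,335). Both match z≈168 and 190 at (509,38.5). Descending.

send_rows(steps="0.0055 0.02 0.0023 0; 0.0055 0.045 0.0023 0; 0.0055 0.07 0.0023 0; 0.0055 0.09 0.0023 0; 0.0055 0.095 0.0023 0; 0.0055 0.095 0.0023 0")

```text
time_s: 14.85
position: [506.7, 29.6, 154.4]
tcp_rot: [[0.989, -0.019, 0.15], [-0.15, -0.008, 0.989], [-0.017, -1.0, -0.01]]
contact_force: [-0.0, -0.1, 0.2]
opening: 68.4
```

```bash
python3 st.py 508.8 38.5 139
```

```text
t 14.85 q [-39.36  31.82  42.92 124.15 -34.95  37.94  19.61] pos [506.69  29.56 154.42] F [-0.02 -0.06  0.21] M [-0.01 -0.02 -0.04] op 68.37
[[ 0.99 -0.02  0.15]
 [-0.15 -0.01  0.99]
 [-0.02 -1.   -0.01]]
tool shift to tgt (m) ['0.0010', '0.0153', '0.0093']
```

send_rows(steps="0.001 0 0.009 0; 0.001 0 0.009 0; 0.001 0 0.009 0; 0.001 0 0.009 0")

```text
time_s: 15.18
position: [509.7, 38.8, 155.1]
tcp_rot: [[0.989, -0.017, 0.149], [-0.149, -0.007, 0.989], [-0.016, -1.0, -0.01]]
contact_force: [-0.2, -0.3, -0.5]
opening: 68.1
```

```bash
python3 st.py 508.8 38.5 139
```

```text
t 15.18 q [-40.36  31.98  43.05 123.74 -35.07  38.2   18.74] pos [509.71  38.79 155.13] F [-0.23 -0.31 -0.5 ] M [ 0.04  0.   -0.  ] op 68.11
[[ 0.99 -0.02  0.15]
 [-0.15 -0.01  0.99]
 [-0.02 -1.   -0.01]]
tool shift to tgt (m) ['-0.0006', '0.0161', '-0.0003']
```

send_rows(steps="-0.0006 0.004 0 0; -0.0006 0.009 0 0; -0.0006 0.014 0 0; -0.0006 0.018 0 0; -0.0006 0.018 0 0; -0.0006 0.018 0 0", gripper=0.6)

```text
time_s: 15.68
position: [508.5, 38.6, 136.7]
tcp_rot: [[0.989, -0.018, 0.149], [-0.149, -0.007, 0.989], [-0.017, -1.0, -0.01]]
contact_force: [0.5, 0.2, 0.5]
opening: 51.1
```

```bash
python3 st.py 508.8 38.5 137
```

```text
t 15.68 q [-38.8   33.36  40.99 124.5  -37.02  36.08  20.37] pos [508.49  38.56 136.72] F [0.52 0.22 0.47] M [ 0.01 -0.    0.02] op 51.07
[[ 0.99 -0.02  0.15]
 [-0.15 -0.01  0.99]
 [-0.02 -1.   -0.01]]
tool shift to tgt (m) ['0.0003', '-0.0003', '-0.0000']
```

send_rows(steps="0 0 0 0; 0 0 0 0; 0 0 0 0; 0 0 0 0", gripper=0.3)

```text
time_s: 16.02
position: [508.9, 38.4, 137.1]
tcp_rot: [[0.989, -0.017, 0.149], [-0.15, -0.007, 0.989], [-0.016, -1.0, -0.01]]
contact_force: [0.3, -0.1, 3.9]
opening: 40.3
```

```bash
python3 st.py 508.8 38.5 137|head -1;  python3 - <<'E'
from h import *
im=cams.snapshot("side")[:,:,::-1]; cv2.imwrite("pics/side7.png",im)
x,y,w,h=235,140,80,80
cv2.imwrite("pics/a7.png",cv2.resize(im[y:y+h,x:x+w],None,fx=7,fy=7,interpolation=cv2.INTER_CUBIC))
E
```

```text
t 16.02 q [-38.81  33.34  41.04 124.48 -37.03  36.08  20.37] pos [508.94  38.4  137.09] F [ 0.31 -0.13  3.85] M [-0.02 -0.02 -0.09] op 40.32
```

View pics/a7.png

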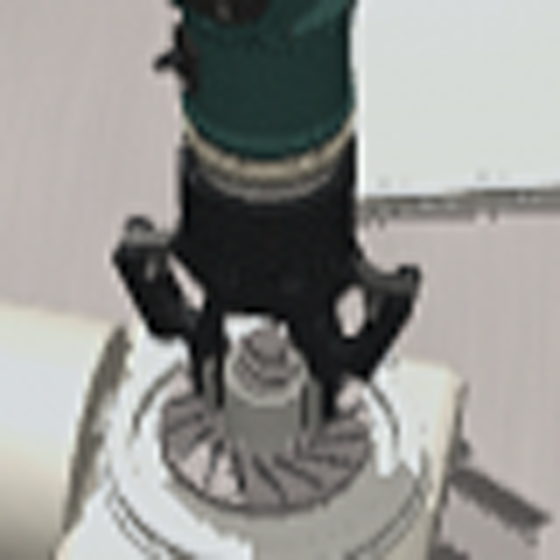

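The side view shows both fingers closed on the hub (opening 40.3 mm against a 40 mm hub), with tips above the disc. Lifting slowly.

send_rows(steps="0 -0.003 0 0; 0 -0.007 0 0; 0 -0.012 0 0; 0 -0.017 0 0; 0 -0.022 0 0; 0 -0.027 0 0; 0 -0.027 0 0")

```text
time_s: 16.65
position: [510.0, 38.6, 165.1]
tcp_rot: [[0.989, -0.015, 0.149], [-0.149, -0.007, 0.989], [-0.014, -1.0, -0.009]]
contact_force: [0.6, -0.2, -6.0]
opening: 40.1
```

```bash
python3 st.py 508.9 38.5 190
```

```text
t 16.65 q [-41.19  31.19  44.12 123.4  -34.07  39.21  17.89] pos [510.03  38.59 165.09] F [ 0.6  -0.18 -5.97] M [ 0.02 -0.09 -0.03] op 40.09
[[ 0.99 -0.02  0.15]
 [-0.15 -0.01  0.99]
 [-0.01 -1.   -0.01]]
tool shift to tgt (m) ['-0.0015', '-0.0249', '-0.0005']
```

send_rows(steps="-0.0008 -0.005 0 0; -0.0008 -0.011 0 0; -0.0008 -0.017 0 0; -0.0008 -0.023 0 0; -0.0008 -0.029 0 0; -0.0008 -0.035 0 0; -0.0008 -0.045 0 0; -0.0008 -0.06 0 0; -0.0008 -0.08 0 0; -0.0008 -0.085 0 0")

```text
time_s: 17.48
position: [512.3, 38.8, 252.9]
tcp_rot: [[0.989, -0.01, 0.15], [-0.15, -0.007, 0.989], [-0.009, -1.0, -0.008]]
contact_force: [-0.2, -0.5, -4.3]
opening: 40.3
```

```bash
python3 st.py 434.7 -323.7 240
```

```text
t 17.48 q [-48.25  24.57  52.36 119.01 -25.36  48.9   10.35] pos [512.35  38.79 252.9 ] F [-0.17 -0.48 -4.32] M [-0.01 -0.16  0.03] op 40.3
[[ 0.99 -0.01  0.15]
 [-0.15 -0.01  0.99]
 [-0.01 -1.   -0.01]]
tool shift to tgt (m) ['-0.0223', '0.0161', '-0.3699']
```

send_rows(steps="-0.002 0 -0.03 0; -0.004 0 -0.065 0; -0.006 0 -0.10 0; -0.008 0 -0.138 0; -0.010 0 -0.176 0; -0.013 0 -0.214 0; -0.015 0 -0.252 0; -0.018 0 -0.290 0; -0.020 0 -0.330 0; -0.022 0 -0.370 0")

```text
time_s: 18.32
position: [434.3, -325.0, 255.9]
tcp_rot: [[0.989, -0.01, 0.149], [-0.149, -0.006, 0.989], [-0.009, -1.0, -0.007]]
contact_force: [0.8, -0.5, -4.5]
opening: 40.3
```

send_rows(steps="0 0 0 0; 0 0 0 0; 0 0 0 0")

```text
time_s: 18.57
position: [433.7, -324.9, 255.6]
tcp_rot: [[0.988, -0.011, 0.151], [-0.151, -0.005, 0.989], [-0.01, -1.0, -0.006]]
contact_force: [-0.6, 0.2, -4.9]
opening: 40.4
```

```bash
python3 st.py 434.7 -323.7 60
```

```text
t 18.57 q [ -4.31  25.84  49.6  115.69 -24.84  49.96  50.29] pos [ 433.68 -324.86  255.6 ] F [-0.62  0.22 -4.86] M [ 0.06 -0.08  0.  ] op 40.39
[[ 0.99 -0.01  0.15]
 [-0.15 -0.    0.99]
 [-0.01 -1.   -0.01]]
tool shift to tgt (m) ['0.0029', '0.1956', '0.0025']
```

send_rows(steps="0.003 0.02 0.0025 0; 0.003 0.05 0.0025 0; 0.003 0.08 0.0025 0; 0.003 0.11 0.0025 0; 0.003 0.14 0.0025 0; 0.003 0.17 0.0025 0; 0.003 0.19 0.0025 0; 0.003 0.20 0.0025 0; 0.003 0.20 0.0025 0; 0.003 0.20 0.0025 0")

```text
time_s: 19.4
position: [435.6, -323.1, 55.7]
tcp_rot: [[0.989, -0.011, 0.149], [-0.15, -0.004, 0.989], [-0.01, -1.0, -0.006]]
contact_force: [0.3, -0.6, -4.5]
opening: 40.6
```

```bash
python3 st.py 434.7 -323.7 25; python3 - <<'E'
from h import *
ims=[]
for n,(x,y,w,h) in(("side",(245,90,110,110)),("top",(280,160,110,110))):
    im=cams.snapshot(n)[:,:,::-1]; cv2.imwrite(f"pics/{n}8.png",im)
    ims.append(cv2.resize(cv2.convertScaleAbs(im[y:y+h,x:x+w],alpha=1 if n=="side" else 1.6),None,fx=3.6,fy=3.6,interpolation=cv2.INTER_CUBIC))
cv2.imwrite("pics/a8.png",cv2.hconcat(ims))
E
```

```text
t 19.4 q [ 10.04  40.81  30.56 122.77 -43.61  27.93  65.74] pos [ 435.6  -323.1    55.69] F [ 0.33 -0.61 -4.5 ] M [-0.03 -0.03 -0.02] op 40.58
[[ 0.99 -0.01  0.15]
 [-0.15 -0.    0.99]
 [-0.01 -1.   -0.01]]
tool shift to tgt (m) ['-0.0005', '0.0307', '-0.0005']
```

View pics/a8.png

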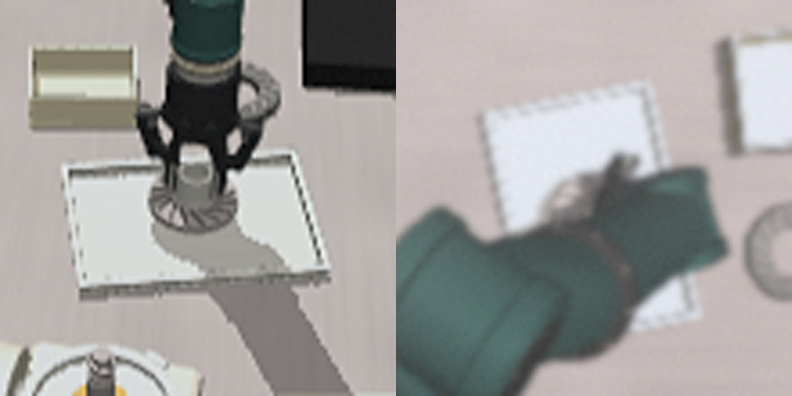

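Burr is level above the tray's middle: disc at side crop (193,205), tray at (195,225). Lowering slowly.

send_rows(steps="0 0.006 0 0; 0 0.012 0 0; 0 0.018 0 0; 0 0.023 0 0; 0 0.028 0 0; 0 0.028 0 0")

```text
time_s: 20.0
position: [435.2, -324.0, 27.8]
tcp_rot: [[0.989, -0.01, 0.15], [-0.15, -0.005, 0.989], [-0.01, -1.0, -0.006]]
contact_force: [-0.9, 0.5, -4.7]
opening: 40.3
```

send_rows(steps="0 0.001 0 0; 0 0.002 0 0; 0 0.003 0 0; 0 0.003 0 0")

```text
time_s: 20.33
position: [435.2, -324.1, 24.7]
tcp_rot: [[0.989, -0.01, 0.15], [-0.151, -0.005, 0.989], [-0.009, -1.0, -0.007]]
contact_force: [1.0, 0.1, -4.9]
opening: 40.0
```

send_rows(steps="0 0.001 0 0; 0 0.002 0 0; 0 0.002 0 0")

```text
time_s: 20.58
position: [435.2, -324.0, 22.6]
tcp_rot: [[0.989, -0.01, 0.15], [-0.151, -0.005, 0.989], [-0.009, -1.0, -0.006]]
contact_force: [0.4, 0.1, -5.5]
opening: 40.2
```

send_rows(steps="0 0.001 0 0; 0 0.002 0 0; 0 0.002 0 0")

```text
time_s: 20.83
position: [435.3, -324.0, 21.5]
tcp_rot: [[0.989, -0.009, 0.151], [-0.151, -0.004, 0.989], [-0.009, -1.0, -0.006]]
contact_force: [-0.2, 1.6, 4.0]
opening: 40.0
```

send_rows(steps="0 0 0 0; 0 0 0 0; 0 -0.0003 0 0; 0 -0.0003 0 0", gripper=0.6)

```text
time_s: 21.17
position: [435.5, -324.4, 22.0]
tcp_rot: [[0.989, -0.009, 0.151], [-0.151, -0.005, 0.989], [-0.008, -1.0, -0.006]]
contact_force: [-0.5, 0.9, -0.3]
opening: 51.3
```

send_rows(steps="0 -0.005 0 0; 0 -0.015 0 0; 0 -0.03 0 0; 0 -0.06 0 0; 0 -0.10 0 0; 0 -0.14 0 0; 0 -0.18 0 0; 0 -0.22 0 0; 0 -0.22 0 0", gripper=0.75)

```text
time_s: 21.92
position: [440.3, -327.3, 249.9]
tcp_rot: [[0.988, 0.003, 0.152], [-0.152, -0.012, 0.988], [0.005, -1.0, -0.012]]
contact_force: [0.1, -1.3, -0.3]
opening: 64.2
```

```bash
python3 st.py 434.7 -200 240
```

```text
t 21.92 q [ -4.25  26.56  49.62 115.8  -26.36  48.76  51.35] pos [ 440.3  -327.31  249.86] F [ 0.14 -1.29 -0.28] M [-0.08 -0.07 -0.01] op 64.19
[[ 0.99  0.    0.15]
 [-0.15 -0.01  0.99]
 [ 0.   -1.   -0.01]]
tool shift to tgt (m) ['-0.0249', '0.0083', '0.1251']
```

send_rows(steps="0 0 0.03 0; 0 0 0.06 0; 0 0 0.09 0; 0 0 0.12 0; 0 0 0.15 0; 0 0 0.17 0; 0 0 0.17 0; 0 0 0.17 0; 0 0 0.17 0")

```text
time_s: 22.67
position: [465.9, -160.1, 248.4]
tcp_rot: [[0.988, 0.004, 0.152], [-0.152, -0.013, 0.988], [0.006, -1.0, -0.012]]
contact_force: [0.1, -0.4, 0.0]
opening: 64.0
```

```bash
python3 - <<'E'
from h import *
for n in("side","top"):
    im=cams.snapshot(n)[:,:,::-1]; cv2.imwrite(f"pics/{n}9.png",cv2.resize(cv2.convertScaleAbs(im[60:384,60:],alpha=1 if n=="side" else 1.5),None,fx=1.75,fy=1.75,interpolation=cv2.INTER_CUBIC))
E
python3 st.py
```

```text
t 22.77 q [-26.65  22.63  52.91 122.35 -24.52  45.73  32.65] pos [ 465.72 -160.77  248.35] F [ 0.43 -0.28  0.38] M [ 0.02 -0.01  0.02] op 63.9
[[ 0.99  0.    0.15]
 [-0.15 -0.01  0.99]
 [ 0.01 -1.   -0.01]]
```

View pics/side9.png

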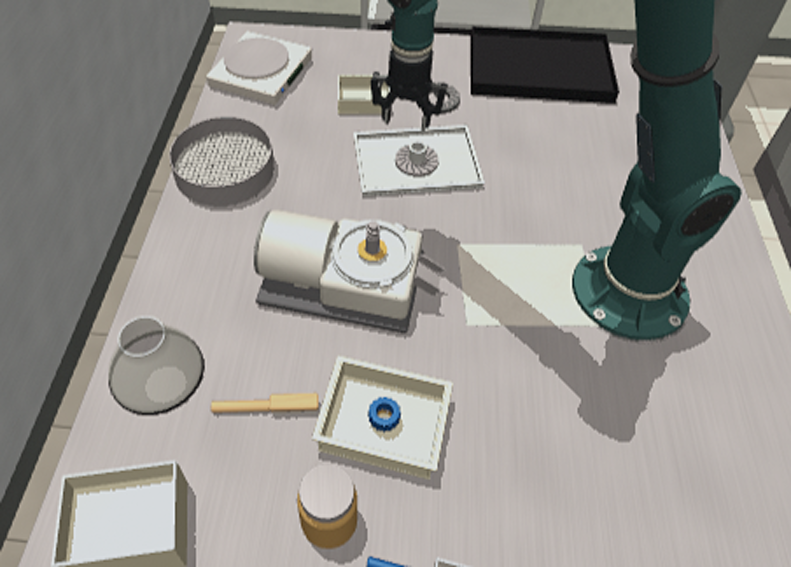

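View pics/top9.png

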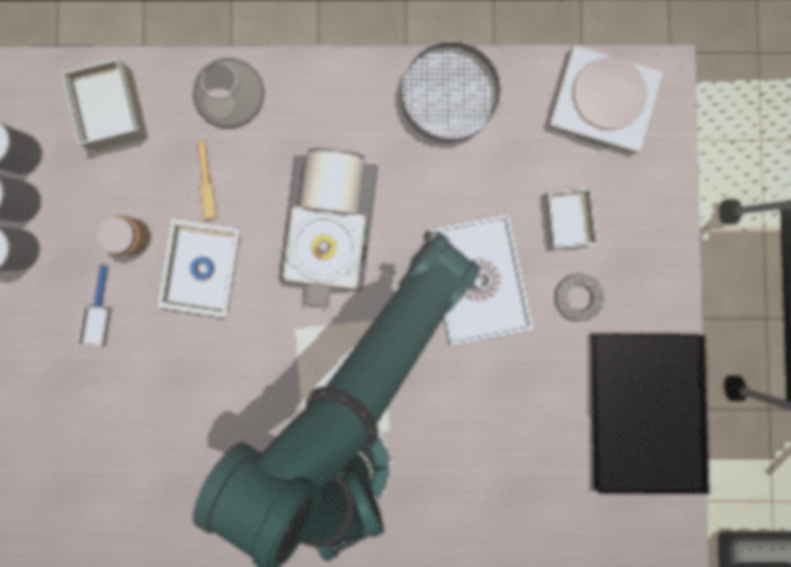

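Side view: the burr lies flat, hub up, mid-tray at (417,155), and the nut is mid-tub at (384,412). The bystanders look unmoved in both views. One numeric check, then I hand in.

```bash
python3 - <<'E'
from h import *
np.set_printoptions(precision=1,suppress=True)
f=lambda u,v:(u/1.75+60,v/1.75+60)
print("hub top",plane("side",f(417,148),52),"disc rim: L/R",plane("side",f(395,159),16),plane("side",f(439,159),16))
print("nut",plane("side",f(384,412),45), tri(f(384,412),f(202,267)))
# bystanders: small unmoved check by image difference in patches seen in both pictures
a=cv2.imread("pics/top0.png",0)[60:,60:];b=cv2.cvtColor(cams.snapshot("top"),cv2.COLOR_RGB2GRAY)[60:,60:]
for k,(x,y,w,h) in dict(jar=(108,175,40,40),brush=(165,135,25,55),scoop=(98,205,30,58),small_tub=(362,160,45,50),upper=(370,210,42,38)).items():
    p=a[y-60:y-60+h,x-60:x-60+w].astype(np.float32);q=b[y-60:y-60+h,x-60:x-60+w].astype(np.float32)
    print(k,cv2.phaseCorrelate(p,q)[0],np.abs(p-q).mean())
E
```

```text
hub top [ 437.8 -317.    52. ] disc rim: L/R [ 485.8 -313.7   16. ] [ 385.  -324.2   16. ]
nut [462.5 329.2  45. ] (array([462.5, 324.3,  35. ]), np.float64(0.17433172477574696))
jar (-0.03232614564563363, 0.02357196707419007) 7.39875
brush (0.6192454143834656, -0.02217869783300941) 7.925091
scoop (-0.04168425744678572, 0.009486116959156021) 7.6689653
small_tub (0.39627263332274154, -0.06810208214178815) 7.9026666
upper (0.5062088658223978, -0.04429412104793329) 7.2850876
```

```bash
python3 -c "
from plant import sign_off
print(sign_off())"
```

```text
the job is handed in; nothing more can be done
None
```

The mill is stripped and the job is handed in, at about 23 s of the 72 s allowed. `sign_off()` reported no verdict.

**What I did**
- **Nut:** I gripped it and turned it clockwise about 255° while following its rise. The largest vertical reading at the end of any move was about 3.5 N. Once it was off the thread, I felt only about 2 N, close to its own weight. I set it upright in the cream tub, touching down at about 10 N.
- **Burr:** I lifted it straight off by the hub and lowered it into the tray, touching down at about 9 N, then released it.

**Last checks**
- **Nut position:** it measures about 2 mm from the tub's centre.
- **Burr position:** it lies flat, hub up, within about 7 mm of the tray's centre.
- **Bystanders:** the top view shows all five shifted by less than 1 pixel (about 4 mm), well under the 25 mm limit.
- **Arm:** it stands clear of everything, with contact force near zero.

**Disagreements**
- **Rim heights:** measured from two views, the tub came out at about 50 mm (given as 55) and the tray at about 15 mm (given as 20). I relied on felt contact for both placements instead.
- **Nut height:** the last two-view reading for the nut top was 35 mm, where 45 mm is expected. I put that down to coarse pixel picks, since the nut met the floor at the height I expected.

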